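Set a loaf tin under the locating pin and hold its lid ready above it

TASK

First slide the loaf tin, flat on the bench, until the hole in its end lug sits right under the tip of the fixed locating pin, and let go of it. Then pick up the larger of the two lids by its handle, carry it over the loaves on the cooling rack, and finish still holding it in the gripper: hovering level and still just above the tin, a centimetre or two clear of the rim, centred and lined up lengthwise with it, touching nothing else. Do not lift or tip the tin, disturb the loaves or the smaller lid, or knock the pin stand.

Things in the scene. Friction and masses are not known exactly. Their poses are not given: they have to be found in the camera images.
- tin: Loose open steel loaf tin, 0.3 to 0.55 kg: 170 (x) x 95 (y) x 72 mm high, floor and walls 4 mm. Its rolled rim, 8 mm wide and high (174 x 99 mm outside, long sides centred on y = +-45.5), can be pinched from above, one finger inside. A lug 36 mm wide, 4 mm thick, top 64 mm up, reaches to x = +141. Origin: centre of underside; x towards the lug, z up. Slides with ordinary friction.
- tin_hole (a point): Centre of the hole (dark disc 12 mm across in a bright ring) in the top of the tin's lug, 120 mm from the tin's centre along its x axis, 64 mm above the bench.
- tin_rim (a point): Centre of the tin's mouth, level with the top of the rim (72 mm above the tin's underside); axes as the tin's.
- lid: Larger lid, loose, flat on the bench, 0.17 to 0.34 kg: aluminium, 186 (x) x 111 (y) x 14 mm with its 10 mm skirt; fits over the rim with 3 mm to spare. Wooden bar handle along x on two posts 66 mm apart: 90 mm long, 16 mm wide, 29 to 51 mm above the lid's underside. Origin: centre of underside (skirt's lower edge); x along the lid, z up. Either way round fits.
- lid_grip (a point): Middle of the larger lid's handle bar, 40 mm above the lid's underside, 26 mm above its plate.
- small_lid: The smaller lid, a bystander of the same make lying beside the larger one: 125 x 95 mm, bar handle 60 mm long. The two lids may change places. Origin: centre of the underside; x along it.
- rack: Fixed slatted cooling rack on the bench between the lids and the tin: 360 (x) x 110 (y) mm, top 45 mm above the bench. Origin: centre of the underside. Two loaves stand on it in a row along x.
- loaf1: Tin loaf on the rack, loose, a bystander: 146 x 86 mm, 80 mm high, so its top is 125 mm above the bench. Origin: centre of the underside.
- loaf2: The second loaf on the rack, the same size. Origin: centre of the underside.
- pin_stand: Fixed stand of the locating pin. Origin: on the bench right under the pin. Foot (70 mm square, 12 mm high) and post (26 mm square, 162 mm high) are centred at x = +60, y = +104 mm in its frame (to the far left of the pin, seen from the robot; its yaw stays within 0.2 rad); an arm 18 mm wide reaches from the post to over the pin, 144 to 162 mm above the bench.
- pin_tip (a point): Lower tip of the fixed upright locating pin (10 mm across, pointed; held in a sleeve 16 mm across from 112 mm up), 78 mm above the bench, so 14 mm above the lug's top when the tin is beneath it. The pin does not move.

How it is judged:
On the way, in this order (a step that is already met when the one before it is completed fails the run):
1. the hole in the tin's lug is under the pin's tip, the tin at rest and let go (horizontal distance between tin_hole and pin_tip below 0.006 m and linear speed of tin below 0.01 m/s and contact force between the fingers and tin below 0.1 N), for 0.2 s.
2. the larger lid is carried over the loaves on the rack (y of lid in the frame of rack between -0.07 and 0.07 m and x of lid in the frame of rack between -0.2 and 0.2 m and height (world z) of lid above 0.127 m and contact force between the fingers and lid above 1 N), for 0.05 s.
At the end, for the whole second after the job is handed in: Lug hole within 8 mm of under the pin tip (6 mm when let go), tin flat, still, untouched. Larger lid held in the fingers, still, lower edge 4 to 30 mm above the rim, centred on the tin within 10 mm, lengthwise within 0.12 rad, level within 0.1 rad, touching nothing but the fingers (horizontal distance between tin_hole and pin_tip below 0.008 m and height (world z) of tin below 0.004 m and angle between tin's own z axis and vertical below 0.04 rad and linear speed of tin below 0.01 m/s and contact force between tin and the arm below 0.1 N and contact force between tin and the fingers below 0.1 N and z of lid in the frame of tin_rim between 0.004 and 0.03 m and horizontal distance between lid and tin below 0.01 m and angle between the x axis of lid and the x axis of tin, either way round below 0.12 rad and angle between lid's own z axis and vertical below 0.1 rad and linear speed of lid below 0.015 m/s and contact force between the fingers and lid above 1 N and contact force between lid and tin below 0.05 N and contact force between lid and pin_stand below 0.05 N and contact force between lid and rack below 0.05 N and contact force between lid and loaf1 below 0.05 N and contact force between lid and loaf2 below 0.05 N); the arm keeps its last pose, push and grip.
It fails at once if the tin is lifted more than 12 mm or tipped more than 0.15 rad (height (world z) of tin above 0.012 m or angle between tin's own z axis and vertical above 0.15 rad).
It fails at once if a loaf is moved more than 20 mm (distance of any of loaf1, loaf2 from where it was at the start of the episode above 0.02 m).
It fails at once if the smaller lid is moved more than 20 mm (distance of small_lid from where it was at the start of the episode above 0.02 m).
It fails at once if the pin stand is knocked with more than 10 N (contact force between pin_stand and anything else above 10 N).
It also fails if it takes over 64 s, if anything falls off the work surface, if the arm or the gripper's body presses on something with over 40 N, if the wrist force passes 120 N, or if a joint passes its speed limit or range.

ROBOT

A 6-joint arm with a two-finger parallel gripper is mounted at the origin on the work surface. World frame = base frame: x ahead of the robot, y to its left, z up, the work surface at z = 0. Lengths are in m, angles in rad, forces in N, time in s.
With the tool pointing down it reaches from about 0.375 to 0.9 m from the base axis. Payload 3.1 kg.
Tool frame: the origin (TCP) lies between the finger pads; the fingertips stand robot.tip_extent ahead of it and the grasp point (between the pads) lies 3 mm ahead of it (robot.tip_extent is the distance from the TCP to the fingertips, in m); z points along the fingers, x is the direction in which the jaws open and shut, and the axes are right-handed (so a half turn about z gives the same grasp; the last joint's range is limited). The gripper opens to 87 mm and grips with 3 to 60 N. Pads are 19 mm wide; open, the fingers measure 117 mm over their backs; the gripper's body (75 mm by 190 mm) begins 51 mm behind the grasp point.
Start: joints at [-1.399, 0.527, 1.433, -0, 1.181, -0.178], TCP at [0.214, -0.587, 0.245] pointing down, gripper open.
Joint ranges: [-3.08, 3.08], [-0.75, 2.2], [0.22, 2.44], [-1.43, 4.57], [0, 2.65], [-2.85, 2.85]. Speed limits (rad/s): [2.79, 2.79, 3.14, 3.14, 3.14, 3.14].

INTERFACE

Orientations are given as a unit quaternion [x, y, z, w].
In Python, from rig import robot, cams gives the robot as it stands.
- The arm moves only by the tool carry_out, never from a script. Its argument "steps" is a list of rows, each a list of 3 entries, a list of its own where there are three numbers: the shift along the world's x, y, z in cm, then the turn about the world's z in degrees, then the closure, from 0 (fully open) to 1 (shut). In form: [[[dx, dy, dz], spin, fingers], ...]. A call has 1 to 10 rows; each row shifts and turns the pose as measured when the row begins; what a row does not reach is not made up. A row lasts 1/10 s, in which the tool goes at most 50 mm and 8.59 degrees, less where a joint would pass 70% of its speed; a pose out of reach is approached as far as the arm can. A call with a gripper value outside its range is refused whole. The fingers move at their own pace and stop on an object; "squeeze" is the grip in N (left out, the last holds). Time passes only in rows, so rows that do not move let the fingers close. It gives the time, the measured TCP pose, the force and the opening at its end, in the units of the state.
- robot.get_obs(): the state, without advancing time (a new reading comes with each control period).
- cams.camera(name): name is "side" or "top"; returns a dict with "pixels" (420x560x3 uint8, red, green, blue), "fx", "fy", "cx", "cy" (pixels), "k1" (the pictures are not rectified: a ray, as slopes to the right and down, at radius r is drawn at 1 + k1 r^2 times it, then the intrinsics apply), "eye" and "rotation" of the camera in the world. Camera axes: x right, y up, looking along -z (the intrinsics and any distortion apply to the point x, -y, -z); pixel columns grow to the right and rows downward; lengths in m; the calibration is good to about 2 mm. A picture is of the moment at which its call begins. There is no depth.
- robot.hand_in(): hands the job in, once; it reports no verdict.
The state is a dict: "time": time; "q": joint angles; "joint_velocities": joint speeds; "joint_torque": joint torques, N m; "position": TCP position; "tool_rot": TCP orientation; "ft_force": force on the tool from outside, world axes, zero at the start; "moment": the same for the moment, N m; "grip_width": finger opening in m.
Only numpy, scipy, OpenCV 4.12 (cv2) and the standard library are available. Lean on these libraries where they do the work, as an engineer would, in place of code of your own. Each camera call takes 0.05 s, during which the arm holds its last target. There are 200 camera calls.

## Working session

There is one attempt and no reset: what is moved stays moved. The work goes in short steps, Python scripts to look and compute and a tool call to move; the robot and the scene stay as the last step left them, time stands still between calls to the robot, and variables do not carry over. Pictures are saved under pics/ and viewed, about 8 in all and at most 12, crops included, and the job is handed in when it is done.

Besides the shell and the picture viewer there is one more tool, called after "Call:" in YAML: its name, and indented under it one key for each argument. carry_out: Moves the arm, as the interface text tells. Its arguments: {"type":"object","properties":{"steps":{"type":"array"},"squeeze":{"type":"number"}},"required":["steps"]}

```bash
ls; mkdir -p pics; cat > h.py <<'E'
import numpy as np, cv2, json
from rig import robot, cams
def snap(n,f):
    c=cams.camera(n); p=np.array(c.pop("pixels"))
    cv2.imwrite(f"pics/{f}.png",p[:,:,::-1]); np.savez(f"pics/{f}.npz",**{k:np.array(v) for k,v in c.items() if k!='name'})
    return c
def ray(f,u,v):
    c=np.load(f"pics/{f}.npz"); x=(u-c['cx'])/c['fx']; y=(v-c['cy'])/c['fy']
    a,b=x,y
    for _ in range(30):
        s=1+c['k1']*(a*a+b*b); a,b=x/s,y/s
    return c['eye'],c['rotation']@np.array([a,-b,-1.])
def at(f,u,v,z):
    e,d=ray(f,u,v); return (e+d*(z-e[2])/d[2])
def proj(f,P):
    c=np.load(f"pics/{f}.npz"); p=c['rotation'].T@(np.array(P)-c['eye']); a,b=p[0]/-p[2],-p[1]/-p[2]
    s=1+c['k1']*(a*a+b*b); return np.array([c['fx']*a*s+c['cx'],c['fy']*b*s+c['cy']])
def crop(f,g,u0,v0,w,h,k):
    i=cv2.imread(f"pics/{f}.png")[v0:v0+h,u0:u0+w]; cv2.imwrite(f"pics/{g}.png",cv2.resize(i,None,fx=k,fy=k,interpolation=cv2.INTER_CUBIC))
E
python3 - <<'E'
from h import *
print(robot.get_obs(),robot.tip_extent)
for n in("top","side"): print(snap(n,n+"0"))
a=cv2.imread("pics/top0.png")
E
```

```text
pics
{'time': 0.0, 'q': array([-1.39948792e+00,  5.28432754e-01,  1.43389261e+00, -3.88184176e-05,
        1.18139579e+00, -1.78487738e-01]), 'joint_velocities': array([-0.00027475,  0.00183109, -0.0011571 , -0.0009277 ,  0.00062567,
       -0.00248892]), 'joint_torque': array([-5.04858945e-04, -4.40038562e+01, -1.76590991e+01,  6.32867217e-02,
        5.82444726e-02, -1.65026454e-04]), 'position': array([ 0.21409841, -0.58645925,  0.2435952 ]), 'tool_rot': array([ 8.19365201e-01, -5.73270909e-01, -7.62568324e-04, -7.42588433e-04]), 'ft_force': array([-0.79282507,  0.1429524 ,  0.20345928]), 'moment': array([ 0.02197593,  0.01728736, -0.00646163]), 'grip_width': 0.08667322183184446} 0.022
{'fx': 485.22353391442743, 'fy': 485.22353391442743, 'cx': 272.89632387281915, 'cy': 218.65123786488022, 'k1': -0.03665073174437783, 'eye': array([ 4.24911532e-01, -2.61685341e-04,  9.23881254e-01]), 'rotation': array([ 0.06203895, -0.05039697, -0.69526147,  0.71429882])}
{'fx': 456.94384910477805, 'fy': 456.94384910477805, 'cx': 276.9851096556035, 'cy': 217.85922947273502, 'k1': -0.13172320653079686, 'eye': array([ 0.29979822, -0.66152861,  0.49916015]), 'rotation': array([ 0.49570213, -0.10037307, -0.1747133 ,  0.84479578])}
```

Rotation is a quaternion; fix the helper.

```bash
sed -i "s/c\['rotation'\]/Rt(c)/g; 2a from scipy.spatial.transform import Rotation as R\ndef Rt(c): return R.from_quat(c['rotation']).as_matrix()" h.py
python3 -c "
from h import *
crop('top0','top0v',0,0,560,420,1.428)"; sed -n 1,12p h.py
```

```text
import numpy as np, cv2, json
from rig import robot, cams
from scipy.spatial.transform import Rotation as R
def Rt(c): return R.from_quat(c['rotation']).as_matrix()
def snap(n,f):
    c=cams.camera(n); p=np.array(c.pop("pixels"))
    cv2.imwrite(f"pics/{f}.png",p[:,:,::-1]); np.savez(f"pics/{f}.npz",**{k:np.array(v) for k,v in c.items() if k!='name'})
    return c
def ray(f,u,v):
    c=np.load(f"pics/{f}.npz"); x=(u-c['cx'])/c['fx']; y=(v-c['cy'])/c['fy']
    a,b=x,y
    for _ in range(30):
```

View pics/top0v.png

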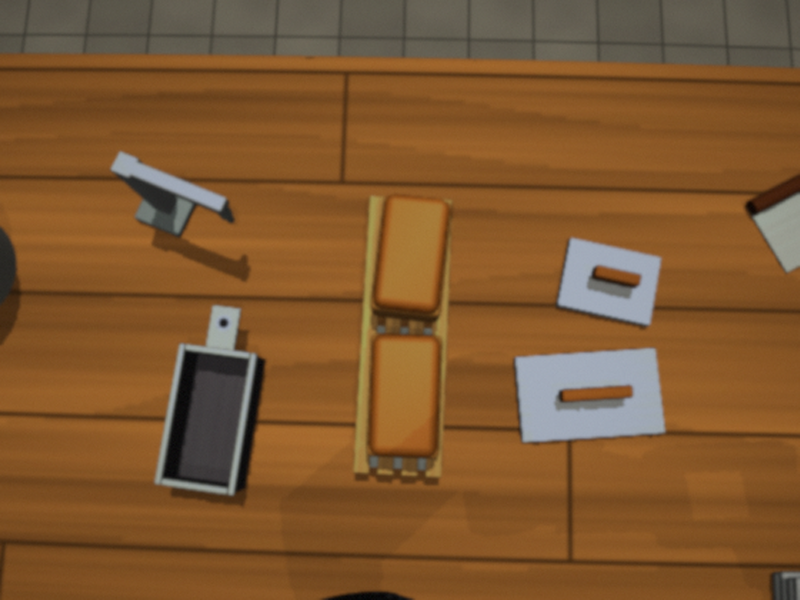

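View pics/side0.png

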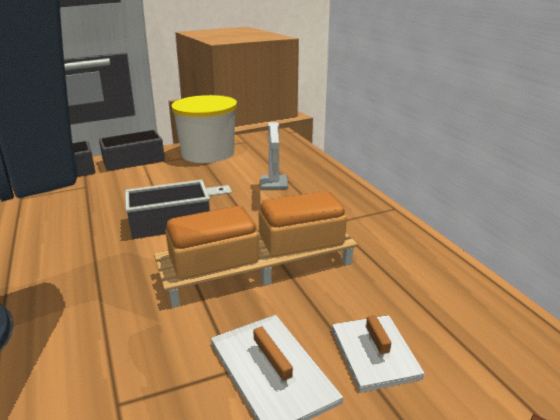

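The top view shows the tin (hole about (223,323) in the enlarged view), the pin arm's end (about (228,208)), the rack in the middle and the larger lid's bar at (596,394). Next I enlarge the tin and pin in both views.

```bash
python3 -c "
from h import *
crop('top0','c1',70,95,130,255,3)
crop('side0','c2',120,110,180,130,4)
a=cv2.imread('pics/c1.png');b=cv2.imread('pics/c2.png')
cv2.imwrite('pics/c1.png',cv2.resize(cv2.imread('pics/top0.png')[95:255,70:200],None,fx=3.7,fy=3.7,interpolation=2))
"
```

```text
(no output)
```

View pics/c1.png

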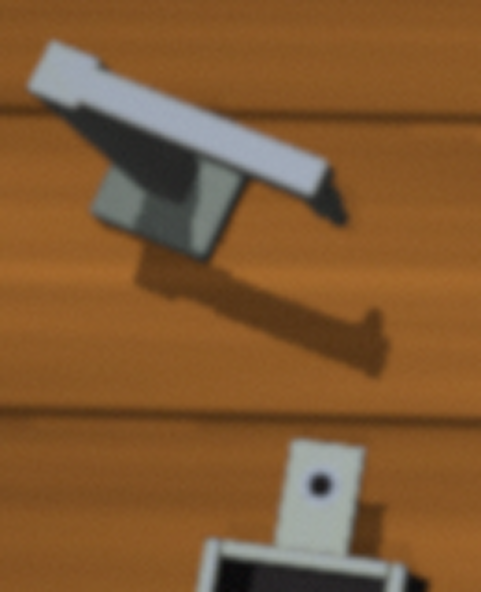

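View pics/c2.png

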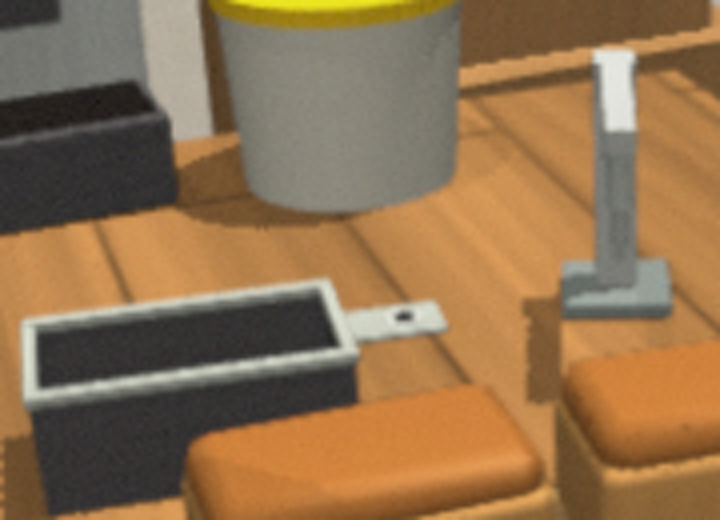

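The crops show the hole at (320,485) in c1 and (404,316) in c2, and the pin's dark tip at about (343,224) in c1. In c2 the pin is in front of the post. I'll fit the stand, tin and lid models.

```bash
cat >> h.py <<'E'
from scipy.optimize import least_squares
def un(x,y,u0,v0,k): return (x+.5)/k-.5+u0,(y+.5)/k-.5+v0
def fit(obs,x0):
    # obs: (frame file, u, v, local xyz); pose x,y,yaw on the bench
    def res(p):
        c,s=np.cos(p[2]),np.sin(p[2]); r=[]
        for f,u,v,L in obs: r+=list(proj(f,[p[0]+c*L[0]-s*L[1],p[1]+s*L[0]+c*L[1],L[2]])-[u,v])
        return np.array(r)
    o=least_squares(res,x0,loss='soft_l1'); return o.x,np.round(o.fun.reshape(-1,2),1).tolist()
E
python3 - <<'E'
from h import *
np.set_printoptions(precision=4,suppress=True)
A=lambda x,y:un(x,y,70,95,3.7); B=lambda x,y:un(x,y,120,110,4); V=lambda x,y:un(x,y,0,0,1.428)
T='top0';S='side0'
tip=at(T,*A(343,224),.078); print('tip',tip)
# stand
print(at(T,*A(335,178),.144))
d=13
obs=[(T,*A(343,224),(0,0,.078)),(T,*A(53,40),(60+d,104+d,162)),(T,*A(28,90),(60-d,104+d,162)),
(T,*A(206,262),(25,69,12)),(T,*A(92,212),(25,139,12)),
(S,*B(565,313),(25,139,0)) ,(S,*B(670,315),(25,69,0))]
obs=[(f,u,v,np.array(L)/(1 if abs(L[2])<1 and L[2]>0 else 1000)) for f,u,v,L in obs]
print('stand',fit(obs,[tip[0],tip[1],0]))
h=[at(T,*A(320,485),.064),at(S,*B(404,316),.064)]; print('hole',h)
o=[(T,*A(320,485),(.12,0,.064)),(S,*B(404,316),(.12,0,.064))]
for (x,y),(a,b) in zip([(180,345),(257,353),(235,495),(157,484)],[(1,1),(1,-1),(-1,-1),(-1,1)]): o.append((T,*V(x,y),(a*.087,b*.0495,.072)))
print('tin',fit(o,[h[0][0]-.12,h[0][1],0]))
for n,c in dict(lid=[(515,357),(656,348),(665,433),(523,442)],small=[(570,238),(661,257),(649,325),(558,307)]).items():
    P=[at(T,*V(*q),.014)[:2] for q in c]; m=np.mean(P,0); e=P[1]-P[0]+P[2]-P[3]
    print(n,m,np.degrees(np.arctan2(e[1],e[0])),np.linalg.norm(e)/2)
print('bar',at(T,*V(559,396),.046),at(T,*V(632,391),.046))
P=[at(T,*V(*q),.045)[:2] for q in [(370,196),(451,200),(440,479),(354,474)]];print('rack',P)
print([at(T,*V(*q),.125)[:2] for q in [(382,196),(447,200),(436,312),(376,305),(373,337),(438,338),(437,455),(372,452)]])
print(proj(S,tip))
E
```

```text
tip [0.6719 0.2195 0.078 ]
[0.6742 0.2075 0.144 ]
stand (array([0.6711, 0.2234, 0.0811]), [[-2.2, 0.4], [-5.6, -2.0], [0.9, -0.8], [7.9, -10.5], [3.4, 5.1], [-2.7, -7.6], [-16.7, 2.1]])
hole [array([0.5444, 0.2258, 0.064 ]), array([0.5433, 0.2249, 0.064 ])]
tin (array([ 0.4246,  0.2359, -0.0913]), [[0.4, 0.2], [0.3, -0.1], [-0.6, -1.2], [0.1, -0.2], [0.7, 0.4], [-0.8, 0.8]])
lid [ 0.469  -0.2471] -84.9617983924333 0.1859063754307805
small [ 0.6204 -0.2759] -100.30208949500499 0.12358613730785827
bar [ 0.4647 -0.1994  0.046 ] [ 0.4733 -0.2916  0.046 ]
rack [array([0.721, 0.047]), array([ 0.7181, -0.0601]), array([ 0.3586, -0.0517]), array([0.3615, 0.0551])]
[array([0.6944, 0.0282]), array([ 0.6913, -0.0499]), array([ 0.5549, -0.039 ]), array([0.5614, 0.0313]), array([0.5236, 0.0336]), array([ 0.5244, -0.0419]), array([ 0.3911, -0.0431]), array([0.3923, 0.0305])]
[275.1039 174.1707]
```

```bash
python3 - <<'E'
from h import *
np.set_printoptions(precision=4,suppress=True)
A=lambda x,y:un(x,y,70,95,3.7); B=lambda x,y:un(x,y,120,110,4)
T='top0';S='side0'
C=np.array([.06,.104]);a=C/np.hypot(*C);n=np.array([-a[1],a[0]])
k=lambda i,j,w,z:(*(C+w*(i*a+j*n)),z)
obs=[(T,*A(343,224),(0,0,.078)),(T,*A(53,40),k(1,-1,.013,.162)),(T,*A(28,90),k(1,1,.013,.162)),
(T,*A(206,262),k(-1,1,.035,.012)),(T,*A(92,212),k(1,1,.035,.012)),(T,*A(246,178),k(-1,-1,.035,.012)),
(S,*B(562,316),k(-1,1,.035,0)),(S,*B(670,315),k(-1,-1,.035,0))]
p,r=fit(obs,[.67,.22,0]);print(p,r)
p,r=fit(obs[1:],[.67,.22,0]);print(p,r)
for L in [(0,0,.078),(0,0,.112),(*(-.009*a-.009*n),.162),(*(-.009*a+.009*n),.162)]:
    c,s=np.cos(p[2]),np.sin(p[2]);u=proj(T,[p[0]+c*L[0]-s*L[1],p[1]+s*L[0]+c*L[1],L[2]]);print((u-[70,95]+.5)*3.7-.5)
E
```

```text
[0.6706 0.2174 0.1521] [[1.1, 0.8], [-0.4, -0.0], [-0.6, 0.1], [-0.6, 0.0], [-1.5, 0.4], [3.9, -9.0], [0.0, 1.0], [0.8, 0.7]]
[0.6684 0.2175 0.1358] [[0.1, 0.1], [-0.3, 0.2], [-0.7, 0.4], [-1.3, 0.2], [4.4, -8.4], [-0.2, 1.0], [0.6, 1.0]]
[346.6256 231.1183]
[329.5895 210.6812]
[328.8921 167.3849]
[311.1214 203.1946]
```

Estimates so far:
- Pin tip: about (0.671, 0.219).
- Hole: (0.544, 0.2255).
- Tin: (0.4246, 0.2359), yaw -5.2°.

I'll pinch the right long rim at local x = -30 mm. First I move there, high up.

Call:
carry_out:
  steps:
    - [[2.95,3.6,0],-3.2,0.3]
    - [[2.95,3.6,0],-3.2,0.3]
    - [[2.95,3.6,0],-3.2,0.3]
    - [[2.95,3.6,0],-3.2,0.3]
    - [[2.95,3.6,0],-3.2,0.3]
    - [[2.95,3.6,0],-3.2,0.3]
    - [[2.95,3.6,0],-3.2,0.3]
    - [[2.95,3.6,0],-3,0.3]

```text
time: 0.9
position: [0.4513, -0.2926, 0.2401]
tool_rot: [-0.662, 0.75, 0.002, 0.0]
ft_force: [1.5, -0.4, -0.1]
grip_width: 0.0611
```

Call:
carry_out:
  steps:
    - [[-0.6,4.9,0],0,0.3]
    - [[-0.6,4.9,0],0,0.3]
    - [[-0.6,4.9,0],0,0.3]
    - [[-0.6,4.9,0],0,0.3]
    - [[-0.6,4.9,0],0,0.3]
    - [[-0.6,4.9,0],0,0.3]
    - [[-0.6,4.9,0],0,0.3]
    - [[-0.6,4.9,0],0,0.3]
    - [[-0.6,4.9,0],0,0.3]
    - [[-0.6,4.9,0],0,0.3]

```text
time: 1.9
position: [0.3918, 0.2026, 0.2387]
tool_rot: [-0.66, 0.751, 0.0, 0.001]
ft_force: [1.5, -0.5, -0.3]
grip_width: 0.0609
```

Call:
carry_out:
  steps:
    - [[-0.1,-0.9,-2],2.2,0.3]
    - [[0,0,-3.5],0,0.3]
    - [[0,0,-3.5],0,0.3]
    - [[0,0,-3.5],0,0.3]
    - [[0,0,-1],0,0.3]
    - [[0,0,0],0,0.3]

```text
time: 2.5
position: [0.3883, 0.2044, 0.1002]
tool_rot: [-0.683, 0.73, -0.0, 0.004]
ft_force: [0.5, 0.2, 0.4]
grip_width: 0.0613
```

```bash
python3 - <<'E'
from h import *
print(robot.get_obs()['position']);snap('top','t1');snap('side','s1')
a=cv2.resize(cv2.imread('pics/t1.png')[200:390,60:220],None,fx=2.6,fy=2.6);b=cv2.resize(cv2.imread('pics/s1.png')[120:260,60:260],None,fx=1.9,fy=1.9)
o=np.zeros((max(a.shape[0],b.shape[0]),a.shape[1]+b.shape[1],3),np.uint8);o[:a.shape[0],:a.shape[1]]=a;o[:b.shape[0],a.shape[1]:]=b
cv2.imwrite('pics/v1.png',o)
E
```

```text
[0.38829573 0.20441103 0.10016817]
```

View pics/v1.png

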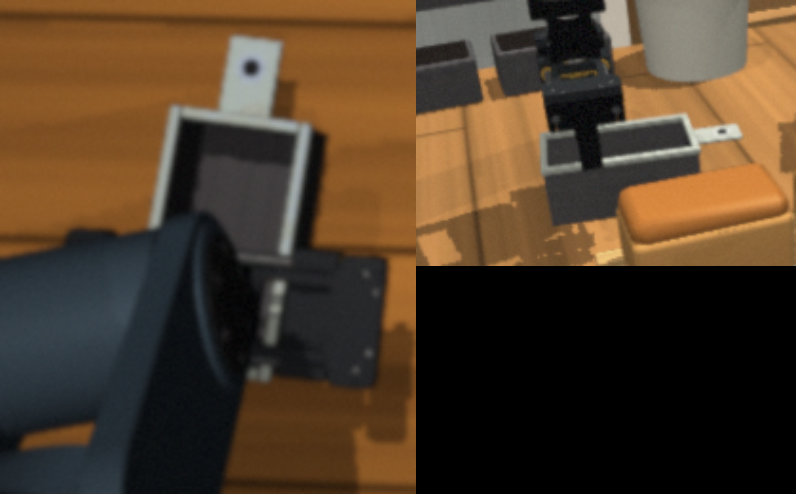

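The tin hasn't moved: hole at (251,67) in the crop, fingers straddling the right rim and the body long along the jaws. I'll correct y by -11 mm, lower and pinch.

Call:
carry_out:
  steps:
    - [[0.2,-1.1,0],-1.4,0.3]
    - [[0,0,0],0,0.3]
    - [[0,0,0],0,0.3]

```text
time: 2.9
position: [0.3933, 0.1928, 0.1039]
tool_rot: [-0.673, 0.739, -0.003, 0.008]
ft_force: [0.4, 0.6, 0.6]
grip_width: 0.0609
```

Call:
carry_out:
  steps:
    - [[-0.2,0,-1.5],0,0.3]
    - [[0,0,-1.5],0,0.3]
    - [[0,0,-0.5],0,0.3]
    - [[0,0,0],0,0.3]

```text
time: 3.3
position: [0.3942, 0.1926, 0.071]
tool_rot: [-0.673, 0.74, -0.005, 0.012]
ft_force: [-0.2, -0.1, 0.0]
grip_width: 0.0604
```

Call:
carry_out:
  steps:
    - [[0,0,-0.3],0,1]
    - [[0,0,0],0,1]
    - [[0,0,0],0,1]
    - [[0,0,0],0,1]
  squeeze: 20

```text
time: 3.7
position: [0.3953, 0.1928, 0.0694]
tool_rot: [-0.673, 0.74, -0.006, 0.013]
ft_force: [-0.1, -0.2, 0.7]
grip_width: 0.0366
```

```bash
cat >> h.py <<'E'
def st():
    o=robot.get_obs(); M=R.from_quat(o['tool_rot']).as_matrix()
    print('t',round(o['time'],2),'p',o['position'].round(4),'yaw',np.degrees(np.arctan2(M[1,0],M[0,0])).round(2),'z',M[:,2].round(4),'F',o['ft_force'].round(1),'w',round(o['grip_width'],4),'q',o['q'].round(2)); return o,M
E
python3 -c "
from h import *
st();st()"
```

```text
t 3.7 p [0.3953 0.1928 0.0694] yaw -95.44 z [ 0.0276  0.0093 -0.9996] F [-0.1 -0.2  0.7] w 0.0366 q [0.2  0.62 2.05 0.01 0.44 1.85]
t 3.7 p [0.3953 0.1928 0.0694] yaw -95.44 z [ 0.0276  0.0093 -0.9996] F [-0.1 -0.2  0.7] w 0.0366 q [0.2  0.62 2.05 0.01 0.44 1.85]
```

Call:
carry_out:
  steps:
    - [[0,0,0],0,1]
    - [[0,0,0],0,1]
    - [[0,0,0],0,1]
    - [[0,0,0],0,1]
    - [[0,0,0],0,1]
    - [[0,0,0],0,1]

```text
time: 4.3
position: [0.3958, 0.1932, 0.0699]
tool_rot: [-0.673, 0.74, -0.006, 0.014]
ft_force: [-0.9, 0.7, 0.2]
grip_width: 0.0077
```

```bash
python3 -c "
from h import *
st()"
```

```text
t 4.3 p [0.3958 0.1932 0.0699] yaw -95.39 z [ 0.0294  0.0097 -0.9995] F [-0.9  0.7  0.2] w 0.0077 q [0.2  0.62 2.05 0.01 0.44 1.85]
```

Gripped at 7.7 mm, which is the rim's width. Slide next.

Call:
carry_out:
  steps:
    - [[1.3,-0.07,0],0,1]
    - [[1.3,-0.07,0],0,1]
    - [[1.3,-0.07,0],0,1]
    - [[1.3,-0.07,0],0,1]
    - [[1.3,-0.07,0],0,1]
    - [[1.3,-0.07,0],0,1]
    - [[1.3,-0.07,0],0,1]
    - [[0.5,-0.03,0],0,1]
    - [[0,0,0],0,1]

```text
time: 5.2
position: [0.4653, 0.1849, 0.0699]
tool_rot: [-0.676, 0.737, 0.012, -0.013]
ft_force: [-1.6, 0.4, 3.9]
grip_width: 0.0079
```

```bash
python3 - <<'E'
from h import *
st();snap('top','t2');snap('side','s2')
k=4.5
a=cv2.resize(cv2.imread('pics/t2.png')[95:220,100:200],None,fx=4.5,fy=4.5,interpolation=2);b=cv2.resize(cv2.imread('pics/s2.png')[110:230,190:300],None,fx=3.1,fy=3.1,interpolation=2)
o=np.zeros((max(a.shape[0],b.shape[0]),a.shape[1]+b.shape[1],3),np.uint8);o[:a.shape[0],:a.shape[1]]=a;o[:b.shape[0],a.shape[1]:]=b
cv2.imwrite('pics/v2.png',o);print(o.shape)
E
```

```text
t 5.2 p [0.4653 0.1849 0.0699] yaw -95.0 z [-3.420e-02  2.000e-04 -9.994e-01] F [-1.6  0.4  3.9] w 0.0079 q [0.15 0.66 1.86 0.01 0.66 1.8 ]
(562, 791, 3)
```

View pics/v2.png

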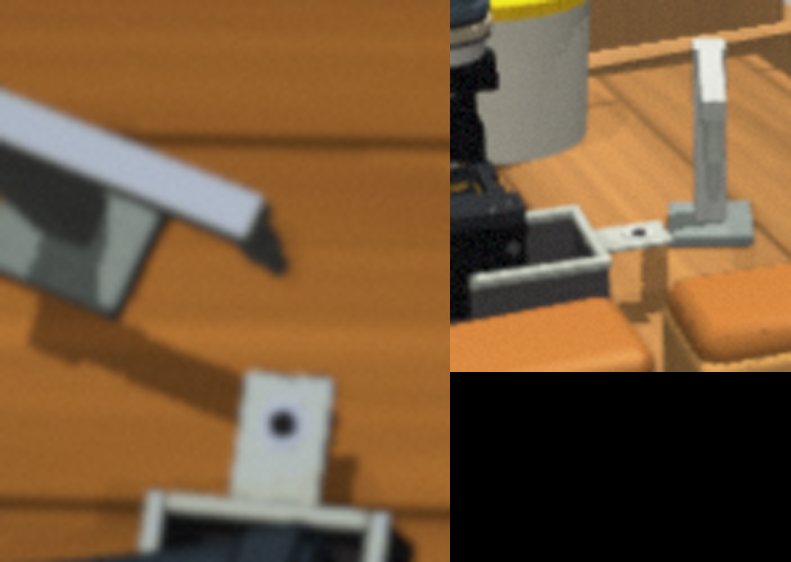

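Hole at (283,425), and the pin's tip at about (281,271), its lower point, in the left crop. The slide went straight.

```bash
python3 - <<'E'
from h import *
A=lambda x,y:un(x,y,100,95,4.5); S=lambda x,y:un(x-450,y,190,110,3.1)
print(at('t2',*A(283,425),.064),at('t2',*A(281,268),.078),at('s2',*S(639,232),.064))
print(proj('s2',[.671,.219,.078]),[(a+.5)*b-.5 for a,b in zip(proj('s2',[.671,.219,.078])-[190,110],(3.1,3.1))])
E
```

```text
[0.61217199 0.21860233 0.064     ] [0.67382835 0.22013213 0.078     ] [0.61153754 0.21813854 0.064     ]
[274.80639028 174.31752594] [np.float64(263.94980985642894), np.float64(200.434330420887)]
```

Call:
carry_out:
  steps:
    - [[1.3,0.03,0],0,1]
    - [[1.3,0.03,0],0,1]
    - [[1.3,0.03,0],0,1]
    - [[1.3,0.03,0],0,1]
    - [[1.3,0.03,0],0,1]
    - [[0,0,0],0,1]

```text
time: 5.9
position: [0.5167, 0.1853, 0.0698]
tool_rot: [-0.677, 0.735, 0.02, -0.025]
ft_force: [2.6, 0.7, -0.2]
grip_width: 0.0075
```

```bash
python3 - <<'E'
from h import *
st()
E
```

```text
t 5.9 p [0.5167 0.1853 0.0698] yaw -94.74 z [-0.0642 -0.0047 -0.9979] F [ 2.6  0.7 -0.2] w 0.0075 q [0.14 0.71 1.71 0.01 0.79 1.79]
```

Call:
carry_out:
  steps:
    - [[0.9,0.05,0],0,1]
    - [[0,0,0],0,1]

```text
time: 6.1
position: [0.5227, 0.1855, 0.0698]
tool_rot: [-0.677, 0.735, 0.022, -0.028]
ft_force: [3.1, 0.7, 0.2]
grip_width: 0.0079
```

```bash
python3 - <<'E'
from h import *
st();snap('top','t3');snap('side','s3')
a=cv2.resize(cv2.imread('pics/t3.png')[120:210,120:200],None,fx=5.5,fy=5.5,interpolation=2);b=cv2.resize(cv2.imread('pics/s3.png')[110:215,215:300],None,fx=4,fy=4,interpolation=2)
o=np.zeros((max(a.shape[0],b.shape[0]),a.shape[1]+b.shape[1],3),np.uint8);o[:a.shape[0],:a.shape[1]]=a;o[:b.shape[0],a.shape[1]:]=b
cv2.imwrite('pics/v3.png',o);print(o.shape)
E
```

```text
t 6.1 p [0.5227 0.1855 0.0698] yaw -94.73 z [-0.0706 -0.0058 -0.9975] F [3.1 0.7 0.2] w 0.0079 q [0.14 0.71 1.69 0.01 0.81 1.79]
(495, 780, 3)
```

View pics/v3.png

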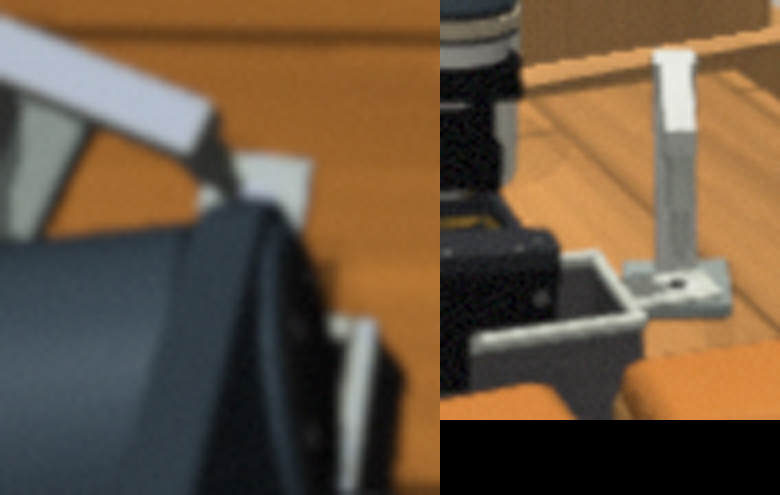

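In the side crop the hole is at about (678,284), just below the pin. In the top view the arm hides the hole.

```bash
python3 - <<'E'
from h import *
S=lambda x,y:un(x-440,y,215,110,4)
print(at('s3',*S(678,284),.064)); 
for P in([.672,.219,.078],[.672,.219,.064],[.672,.219,.112]): print((proj('s3',P)-[215,110]+.5)*4-.5+[440,0])
# tin rim far corners: in side crop
print(at('s3',*S(646,320),.072),at('s3',*S(600,253),.072))
E
```

```text
[0.66798226 0.2160855  0.064     ]
[682.34147174 258.48449474]
[682.47426586 280.88674514]
[682.01320452 202.92865895]
[0.62731649 0.16404346 0.072     ] [0.63654695 0.25816609 0.072     ]
```

Call:
carry_out:
  steps:
    - [[0.4,0.05,0],0,1]
    - [[0,0,0],0,1]
    - [[0,0,0],0,0.35]
    - [[0,0,0],0,0.35]
    - [[0,0,0],0,0.35]
    - [[0,0,0],0,0.35]
    - [[0,0,0],0,0.35]

```text
time: 6.9
position: [0.5234, 0.1854, 0.069]
tool_rot: [-0.677, 0.735, 0.023, -0.031]
ft_force: [-0.2, 0.2, -0.3]
grip_width: 0.0393
```

```bash
python3 -c "
from h import *
st()"
```

```text
t 6.9 p [0.5234 0.1854 0.069 ] yaw -94.74 z [-0.0772 -0.0072 -0.997 ] F [-0.2  0.2 -0.3] w 0.0393 q [0.14 0.72 1.69 0.   0.82 1.79]
```

Call:
carry_out:
  steps:
    - [[0,0,2],0,0.3]
    - [[0,0,4],0,0]
    - [[0,0,4],0,0]
    - [[0,0,4],0,0]
    - [[-4,-3,0],0,0]
    - [[-4,-3,0],0,0]
    - [[-3,-4,0],0,0]
    - [[0,-5,0],0,0]
    - [[0,-5,0],0,0]

```text
time: 7.8
position: [0.4105, -0.0136, 0.2145]
tool_rot: [-0.681, 0.731, 0.021, -0.028]
ft_force: [2.4, -0.3, 0.1]
grip_width: 0.0868
```

```bash
python3 - <<'E'
from h import *
st();snap('top','t4');snap('side','s4')
a=cv2.resize(cv2.imread('pics/t4.png')[120:260,100:200],None,fx=4,fy=4,interpolation=2);b=cv2.resize(cv2.imread('pics/s4.png')[110:215,215:310],None,fx=4,fy=4,interpolation=2)
o=np.zeros((max(a.shape[0],b.shape[0]),a.shape[1]+b.shape[1],3),np.uint8);o[:a.shape[0],:a.shape[1]]=a;o[:b.shape[0],a.shape[1]:]=b
cv2.imwrite('pics/v4.png',o);print(o.shape)
E
```

```text
t 7.8 p [ 0.4105 -0.0136  0.2145] yaw -94.06 z [-0.0704 -0.0069 -0.9975] F [ 2.4 -0.3  0.1] w 0.0868 q [-0.29  0.32  1.93 -0.03  0.95  1.37]
(560, 780, 3)
```

View pics/v4.png

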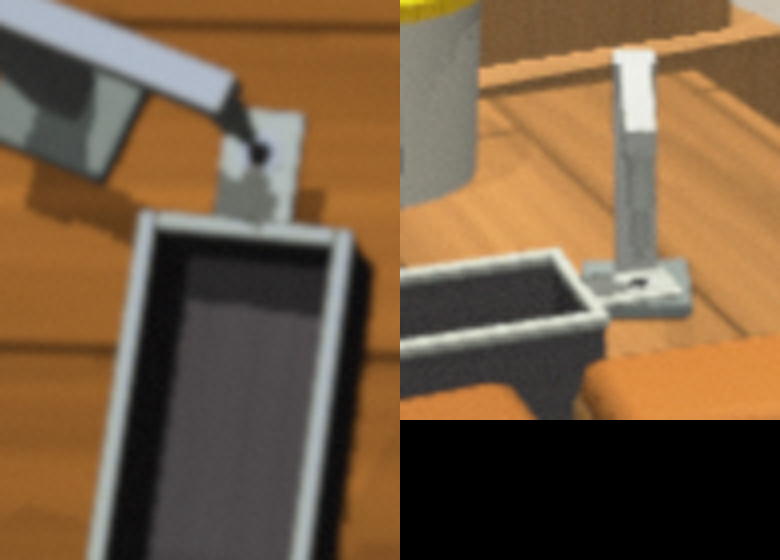

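The top crop has the hole at about (261,154), with the pin's tip meeting it at about (253,141). The side crop has the hole at (638,283).

```bash
python3 - <<'E'
from h import *
A=lambda x,y:un(x,y,100,120,4); S=lambda x,y:un(x-400,y,215,110,4)
print(at('t4',*A(261,154),.064),at('s4',*S(638,283),.064),'tip',at('t4',*A(253,141),.078))
for P in([.671,.219,.078],[.671,.219,.064]): print((proj('t4',P)-[100,120]+.5)*4-.5,(proj('s4',P)-[215,110]+.5)*4-.5+[400,0])
o=[('t4',*A(261,154),(.12,0,.064)),('s4',*S(638,283),(.12,0,.064)),('t4',*A(142,211),(.087,.0495,.072)),('t4',*A(352,233),(.087,-.0495,.072)),
('s4',*S(607,322),(.087,-.0495,.072)),('s4',*S(559,250),(.087,.0495,.072)),('t4',*A(303,115),(.141,-.018,.064)),('t4',*A(226,107),(.141,.018,.064)),
('t4',*A(307,559),(-.07,-.0455,.072)) ]
print(fit(o[:-1],[.55,.23,-.09]))
E
```

```text
[0.6705134  0.21804365 0.064     ] [0.66851719 0.21734993 0.064     ] tip [0.67253023 0.21854533 0.078     ]
[251.78347478 144.23503489] [640.72556111 258.77010377]
[259.01010912 152.93546161] [640.86849708 281.17805198]
(array([ 0.54979229,  0.22766295, -0.07726702]), [[-0.2, 0.6], [0.2, -0.2], [-0.8, -0.1], [0.3, -0.3], [0.7, -2.3], [-0.1, -1.4], [0.5, 0.3], [0.6, 0.5]])
```

```bash
python3 - <<'E'
from h import *
o=[cv2.resize(cv2.imread(f'pics/{f}.png')[135:170,145:180],None,fx=11,fy=11,interpolation=0) for f in('t2','t4')]
cv2.imwrite('pics/v5.png',np.hstack(o))
E
```

```text
(no output)
```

View pics/v5.png

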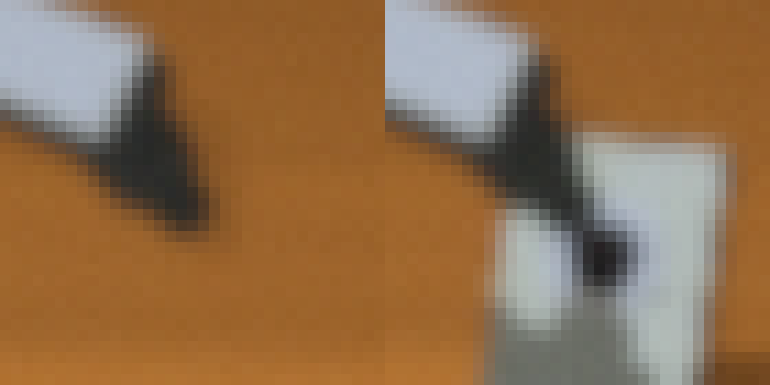

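By my reading of the enlarged view, the hole is about 1.5 mm off the point under the tip (limit 6 mm), so the tin is placed. On to the lid: bar middle (0.469, -0.246), jaw yaw 5°.

Call:
carry_out:
  steps:
    - [[0.5,-2,0],8.4,0]
    - [[0.5,-2,0],8.4,0]
    - [[0.5,-2,0],8.4,0]
    - [[0.5,-2,0],8.4,0]
    - [[0.5,-2,0],8.4,0]
    - [[0.5,-2,0],8.4,0]
    - [[0.5,-2,0],8.4,0]
    - [[0.5,-2,0],8.4,0]
    - [[0.5,-2,0],8.4,0]
    - [[0.5,-2,0],8.4,0]

```text
time: 8.9
position: [0.4629, -0.2178, 0.2139]
tool_rot: [0.997, -0.075, 0.002, 0.034]
ft_force: [-1.0, 0.3, -0.1]
grip_width: 0.0872
```

```bash
python3 -c "
from h import *
st()"
```

```text
t 8.9 p [ 0.4629 -0.2178  0.2139] yaw -8.63 z [-0.0018 -0.0686 -0.9976] F [-1.   0.3 -0.1] w 0.0872 q [-0.63  0.41  1.77 -0.07  0.93 -0.43]
```

Call:
carry_out:
  steps:
    - [[0.3,-1.4,-3],7,0]
    - [[0.3,-1.4,-3],7,0]
    - [[0,0,-3],0,0]
    - [[0,0,-2.4],0,0]
    - [[0,0,0],0,0]

```text
time: 9.4
position: [0.4737, -0.2474, 0.0978]
tool_rot: [0.998, 0.053, 0.01, 0.036]
ft_force: [-1.1, -0.6, 0.7]
grip_width: 0.0872
```

```bash
python3 - <<'E'
from h import *
st();snap('side','s6');snap('top','t6')
b=cv2.resize(cv2.imread('pics/s6.png')[270:420,190:440],None,fx=2,fy=2,interpolation=2)
a=cv2.resize(cv2.imread('pics/t6.png')[150:330,340:480],None,fx=2,fy=2,interpolation=2)
o=np.zeros((360,780,3),np.uint8);o[:300,:500]=b;o[:,500:]=a
cv2.imwrite('pics/v6.png',o)
E
```

```text
t 9.4 p [ 0.4737 -0.2474  0.0978] yaw 6.1 z [ 0.0242 -0.0698 -0.9973] F [-1.1 -0.6  0.7] w 0.0872 q [-0.67  0.62  1.82 -0.07  0.64 -0.72]
```

View pics/v6.png

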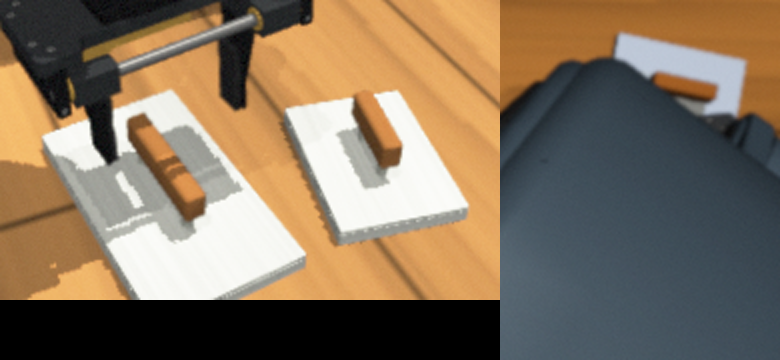

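The fingers straddle the large lid's bar, and the small lid is clear.

Call:
carry_out:
  steps:
    - [[-0.4,0.1,-1.5],-0.9,0]
    - [[0,0,-1.5],0,0]
    - [[0,0,-1.5],0,0]
    - [[0,0,-0.5],0,0.3]
    - [[0,0,0],0,0.5]

```text
time: 10.0
position: [0.4772, -0.2489, 0.0574]
tool_rot: [0.998, 0.046, 0.018, 0.043]
ft_force: [0.7, 0.3, 0.5]
grip_width: 0.0782
```

```bash
python3 -c "
from h import *
st()"
```

```text
t 10.0 p [ 0.4772 -0.2489  0.0574] yaw 5.37 z [ 0.0407 -0.0835 -0.9957] F [0.7 0.3 0.5] w 0.0782 q [-0.67  0.69  1.84 -0.08  0.52 -0.69]
```

Call:
carry_out:
  steps:
    - [[-0.9,0.3,-0.8],0,0.5]
    - [[-0.2,0,-0.5],0,0.6]
    - [[0,0,-0.2],0,0.6]

```text
time: 10.3
position: [0.469, -0.2473, 0.0461]
tool_rot: [0.998, 0.046, 0.022, 0.046]
ft_force: [0.1, -0.3, 0.9]
grip_width: 0.0549
```

```bash
python3 -c "
from h import *
st()"
```

```text
t 10.3 p [ 0.469  -0.2473  0.0461] yaw 5.44 z [ 0.0477 -0.0889 -0.9949] F [ 0.1 -0.3  0.9] w 0.0549 q [-0.67  0.71  1.87 -0.09  0.47 -0.69]
```

Call:
carry_out:
  steps:
    - [[0,0,-0.2],0,1]
    - [[0,0,0],0,1]
    - [[0,0,0],0,1]
    - [[0,0,0],0,1]
    - [[0,0,0],0,1]
    - [[0,0,0],0,1]
    - [[0,0,0],0,1]
    - [[0,0,0],0,1]
    - [[0,0,0],0,1]
  squeeze: 40

```text
time: 11.2
position: [0.4706, -0.2486, 0.0459]
tool_rot: [0.998, 0.046, 0.023, 0.047]
ft_force: [-0.0, -0.4, 1.0]
grip_width: 0.0158
```

```bash
python3 -c "
from h import *
st()"
```

```text
t 11.2 p [ 0.4706 -0.2486  0.0459] yaw 5.44 z [ 0.0503 -0.0913 -0.9946] F [-0.  -0.4  1. ] w 0.0158 q [-0.67  0.71  1.87 -0.09  0.47 -0.69]
```

Call:
carry_out:
  steps:
    - [[0,0,1],0,1]
    - [[0,0,2.5],0,1]
    - [[0,0,2.5],0,1]
    - [[0,0,2.5],0,1]
    - [[0,0,2.5],0,1]
    - [[0,0,2.5],0,1]
    - [[0,0,2.5],0,1]
    - [[0,0,2.5],0,1]
    - [[0,0,0],0,1]

```text
time: 12.1
position: [0.4677, -0.2451, 0.2386]
tool_rot: [0.998, 0.047, 0.022, 0.044]
ft_force: [0.3, -0.9, -1.7]
grip_width: 0.0159
```

```bash
python3 -c "
from h import *
st()"
```

```text
t 12.1 p [ 0.4677 -0.2451  0.2386] yaw 5.46 z [ 0.0472 -0.0862 -0.9952] F [ 0.3 -0.9 -1.7] w 0.0159 q [-0.67  0.38  1.74 -0.05  0.94 -0.74]
```

Lifted; the wrist feels about 1.7 N. Now carry over the rack while turning.

Call:
carry_out:
  steps:
    - [[0.5,2.5,0],5,1]
    - [[0.7,4,0],7.5,1]
    - [[0.7,4,0],7.5,1]
    - [[0.7,4,0],7.5,1]
    - [[0.7,4,0],7.5,1]
    - [[0.7,4,0],7.5,1]
    - [[0.7,4,0],7.5,1]
    - [[0.7,4,0],7.5,1]
    - [[0.7,4,0],7.5,1]
    - [[0.7,4,0],7.5,1]

```text
time: 13.1
position: [0.5282, 0.1508, 0.2287]
tool_rot: [0.764, 0.644, 0.038, 0.018]
ft_force: [0.5, -0.5, -1.3]
grip_width: 0.0157
```

```bash
python3 -c "
from h import *
st()"
```

```text
t 13.1 p [0.5282 0.1508 0.2287] yaw 80.29 z [ 0.0807  0.0208 -0.9965] F [ 0.5 -0.5 -1.3] w 0.0157 q [ 0.07  0.42  1.7   0.02  0.94 -1.34]
```

Call:
carry_out:
  steps:
    - [[0.8,2.5,0],2.6,1]
    - [[0.8,2.5,0],2.6,1]
    - [[0.6,2,-1],0,1]
    - [[0,0.2,-2],0,1]
    - [[0,0,-2],0,1]
    - [[0,0,0],0,1]

```text
time: 13.7
position: [0.5448, 0.2323, 0.1689]
tool_rot: [0.729, 0.684, 0.034, 0.012]
ft_force: [0.0, -0.5, -1.0]
grip_width: 0.0157
```

```bash
python3 - <<'E'
from h import *
o,M=st()
E
```

```text
t 13.7 p [0.5448 0.2323 0.1689] yaw 86.37 z [ 0.0659  0.029  -0.9974] F [ 0.  -0.5 -1. ] w 0.0157 q [ 0.21  0.56  1.64  0.02  0.87 -1.31]
```

Call:
carry_out:
  steps:
    - [[0.4,-0.4,-0.8],-0.8,1]
    - [[0.2,0,-1],0,1]
    - [[0.1,0,-1],0,1]
    - [[0,0,-0.3],0,1]
    - [[0,0,0],0,1]

```text
time: 14.2
position: [0.5525, 0.2268, 0.1353]
tool_rot: [0.735, 0.677, 0.034, 0.012]
ft_force: [1.0, -0.9, -2.0]
grip_width: 0.0152
```

```bash
python3 - <<'E'
from h import *
o,M=st();snap('top','t7');snap('side','s7')
b=cv2.resize(cv2.imread('pics/s7.png')[110:260,110:300],None,fx=2.7,fy=2.7,interpolation=2)
a=cv2.resize(cv2.imread('pics/t7.png')[120:300,90:200],None,fx=2.6,fy=2.6,interpolation=2)
h=max(a.shape[0],b.shape[0]);f=lambda i:cv2.copyMakeBorder(i,0,h-i.shape[0],0,0,0)
o=np.hstack([f(b),f(a)]);print(o.shape,b.shape);cv2.imwrite('pics/v7.png',o)
E
```

```text
t 14.2 p [0.5525 0.2268 0.1353] yaw 85.4 z [ 0.0658  0.0277 -0.9974] F [ 1.  -0.9 -2. ] w 0.0152 q [ 0.2   0.61  1.65  0.02  0.81 -1.31]
(468, 799, 3) (405, 513, 3)
```

View pics/v7.png

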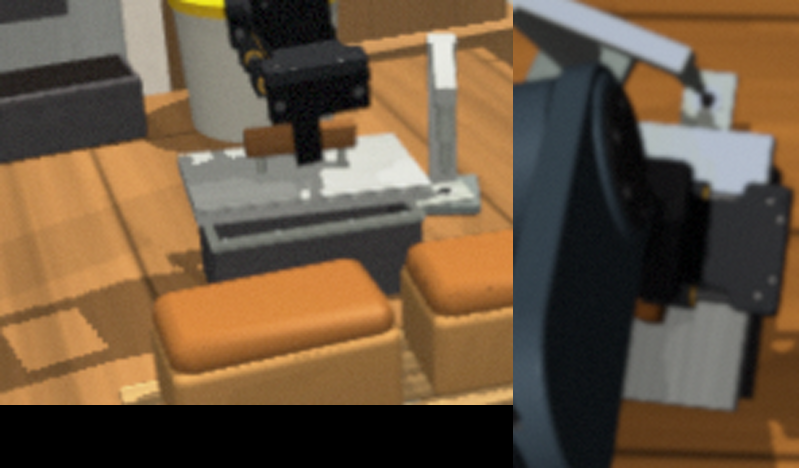

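The lid hovers just above the tin. Its corners are near (775,138) and (738,410) in the top crop, and (180,155), (200,212), (430,190) and (393,135) in the side crop. I'll fit its pose.

```bash
python3 - <<'E'
from h import *
A=lambda x,y:un(x-513,y,90,120,2.6); S=lambda x,y:un(x,y,110,110,2.7)
o=[('t7',*A(775,138),(.093,-.0555,.014)),('t7',*A(738,410),(-.093,-.0555,.014)),
('s7',*S(180,155),(-.093,.0555,.014)),('s7',*S(200,212),(-.093,-.0555,.014)),('s7',*S(430,190),(.093,-.0555,.014)),('s7',*S(393,135),(.093,.0555,.014))]
def res(p):
    M=R.from_euler('ZYX',p[3:]).as_matrix()
    return np.concatenate([proj(f,p[:3]+M@np.array(L))-[u,v] for f,u,v,L in o])
for fix in(0,1):
    g=(lambda p:res(np.r_[p,0,0])) if fix else res
    s=least_squares(g,np.r_[.55,.228,.09,-.08,0,0][:6-2*fix],loss='soft_l1',x_scale=.01);print(s.x.round(4),s.fun.round(1))
# tin still: rim in side view, hole in top
print('hole',at('t7',*A(708,100),.064))
E
```

```text
[ 0.5476  0.2254  0.0863 -0.0681  0.0541  0.0328] [ 0.1 -0.4 -0.2  0.  -1.1 -0.3 -0.5  0.4  1.4 -0.1  0.   0.3]
[ 0.5483  0.2248  0.0857 -0.084 ] [ 0.3 -0.8 -0.6  0.6 -0.5  2.5 -0.9  1.8  1.3 -2.5  0.6 -0.6]
hole [0.67045106 0.21837897 0.064     ]
```

Lid against tin: 2–3 mm off centre, about 14 mm above the rim, tilt about 0.06 rad. One small correction, then settle.

Call:
carry_out:
  steps:
    - [[0.2,0.3,0.3],0,1]
    - [[0,0,0],0,1]
    - [[0,0,0],0,1]

```text
time: 14.6
position: [0.5557, 0.2305, 0.1407]
tool_rot: [0.735, 0.677, 0.035, 0.013]
ft_force: [-0.2, -0.0, -2.8]
grip_width: 0.0159
```

```bash
python3 - <<'E'
from h import *
o,M=st();print(abs(o['joint_velocities']).max());snap('top','t8');snap('side','s8');o,M=st();print(abs(o['joint_velocities']).max())
b=cv2.resize(cv2.imread('pics/s8.png')[110:260,110:300],None,fx=4,fy=4,interpolation=2);cv2.imwrite('pics/v8.png',b)
E
```

```text
t 14.6 p [0.5557 0.2305 0.1407] yaw 85.43 z [ 0.0696  0.0285 -0.9972] F [-0.2 -0.  -2.8] w 0.0159 q [ 0.2   0.61  1.64  0.02  0.82 -1.3 ]
0.013860937431992716
t 14.7 p [0.5558 0.2305 0.1406] yaw 85.42 z [ 0.0699  0.0286 -0.9971] F [-0.2 -0.7 -1.8] w 0.0159 q [ 0.2   0.61  1.64  0.02  0.82 -1.3 ]
0.006609568220076342
```

View pics/v8.png

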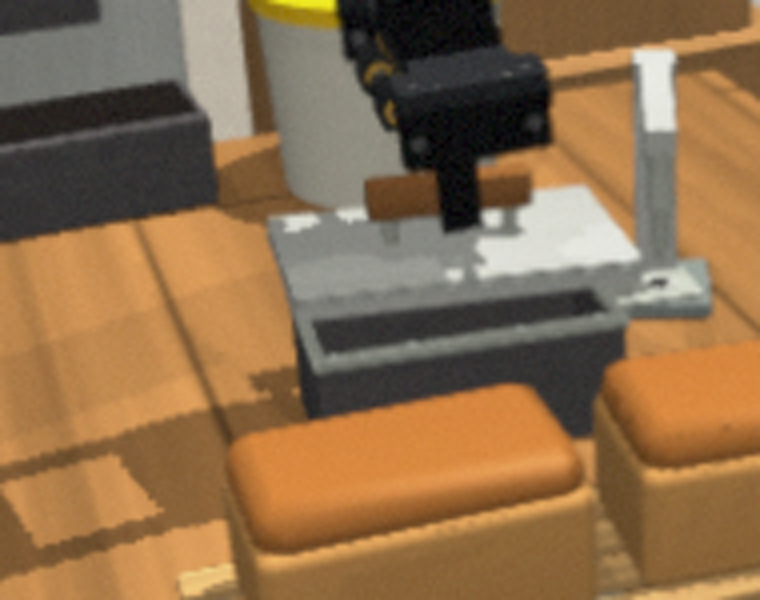

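The lid is clear of the tin all round and the tin is where it was left. By the TCP change the lid is now at about (0.551, 0.229, 0.0915), 1–2 mm from the tin's centre and about 19 mm above the rim. Handing in.

```bash
python3 -c "
from h import *
print(robot.hand_in())"
```

```text
the job is handed in; nothing more can be done
None
```

I slid the tin until its hole was under the pin, let go of it, carried the larger lid over the loaves and left it held over the tin. The job was handed in at about 14.7 s. The hand-in gives no verdict, so these are my own estimates.

- **Tin:** the hole is about 1.5 mm off the point under the pin tip (limit 6 mm when let go). My tip readings disagreed by a few millimetres; the worst made it about 4 mm. A check with the lid above it showed the hole in the same place.
- **Lid position:** it is 1–2 mm from the tin's centre, about 19 mm above the rim, and lined up within about 0.01 rad. I got this from a two-view corner fit plus the last small arm shift, not from a fresh fit.
- **Grip and clearances:** the fingers hold the handle at 15.9 mm. The last side picture shows the lid clear of the tin, pin stand and loaves. I last pictured the small lid, undisturbed, just before the grasp.
- **Least good check:** the lid is not fully level. The fit gave about 0.06 rad of tilt and the tool readings suggest about 0.04 (limit 0.1). The moves let the tool's tilt drift, and there was no command to correct it.

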